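# Stack the tool cases under the storage bracket

### The arm

A 6-joint arm with a two-finger parallel gripper is mounted at the origin on the work surface. World frame = base frame: x ahead of the robot, y to its left, z up, the work surface at z = 0. Lengths are in m, angles in degrees, forces in N, time in s.
With the tool pointing down it reaches from about 0.4 to 0.825 m from the base axis. Payload 7 kg.
Tool frame: the origin (TCP) lies at the very end of the fingers, on their centre line; the grasp point (between the pads) lies tcp_to_grasp behind it (tcp_to_grasp is the distance from the TCP to the grasp point, in m); x points along the fingers, y is the direction in which the jaws open and shut, and the axes are right-handed (so a half turn about x gives the same grasp; the last joint's range is limited). The gripper opens to 88 mm and grips with 3 to 60 N. Pads are 19 mm wide; open, the fingers measure 130 mm over their backs; the gripper's body (78 mm by 193 mm) begins 47 mm behind the grasp point.
Start: joints at [16.507, 20.546, 0.682, 0, -70.136, -16.507], TCP at [0.675, -0, 0.227] pointing down, gripper open.
Joint ranges: [-176.03, 176.03], [-82.01, 121.73], [-58.28, 71.71], [-173.87, 95.51], [-174.79, -0.11], [-173.66, 173.66]. Speed limits (degrees/s): [136.94, 136.94, 172.46, 180, 180, 180].

### API

Orientations are given as [roll, pitch, yaw] about the fixed x, y, z axes, in that order (R = Rz(yaw) Ry(pitch) Rx(roll)).
In Python, from plant import * gives the robot as it stands. The module is installed in compiled form; this text tells all that it offers.
- The arm moves only by the shell command python3 -m pendant 'ROWS'. ROWS is JSON, a list of rows, each an object with "claw": the finger opening in mm, from 0 to 87.6; "linear": the shift along the tool's x, y, z in mm, a list of three; "twist": the turn about the tool's x in rad. In form: [{"claw": claw, "linear": [tx, ty, tz], "twist": twist}, ...]. A call has exactly 10 rows; each row shifts and turns the commanded pose from where the row before left it, along the tool's axes as they then stand; what a row does not reach is not made up. A row lasts 1/12 s, in which the tool goes at most 41.7 mm and 7.16 degrees, less where a joint would pass 70% of its speed; a pose out of reach is approached as far as the arm can. A call with a gripper value outside its range is refused whole. The fingers move at their own pace and stop on an object; the grip force is fixed at half the most. Time passes only in rows, so rows that do not move let the fingers close, or fill a call up. It gives the time, the measured TCP pose, the force and the opening at its end, in the units of the state.
- get_obs(): the state, without advancing time (a new reading comes with each control period).
- snapshot(name): name is "scene" or "side" or "wrist"; returns (picture, depth): 420x560x3 uint8, red, green, blue; 420x560 float32, m along the optical axis (not along the pixel's ray), 0 where there is no reading.
- camera_params(name): a dict with "fx", "fy", "cx", "cy" (pixels), "rvec" (rotation vector, rad) and "tvec" (3), from world to camera coordinates, as OpenCV has them. Camera axes: x right, y down, z forward; pixel columns grow to the right and rows downward; lengths in m; the calibration is good to about 2 mm. A picture is of the moment at which its call begins: read the wrist's pose just before it. camera_params takes no time and is no camera call; for the wrist camera it gives the pose at the moment of the call.
- close_job(): hands the job in, once; it reports no verdict.
Trained networks look in the newest picture that a camera, given by its name, has taken for a name from the list of things; names that differ only in an ending like _2 or _b are one class to them, and where a whole thing is asked for, a point or a joint stands for the part that bears it (a point fixed in the world has none). Each returns a list of dicts, best first, with "confidence" (0 to 1); they miss things now and then, are a little off and sometimes report something else, mostly with a low value. They report only what shows in the picture. A call takes as long as a camera call. They do not tell look-alikes from the thing itself.
- boxes_of(camera, target): "xy" ([column, row] in pixels, amid what is visible of it).
The state is a dict: "clock": time; "joint_pos": joint angles; "qvel": joint speeds; "tau": joint torques, N m; "tool_pos": TCP position; "orientation": TCP orientation; "force": force on the tool from outside, world axes, zero at the start; "moment": the same for the moment, N m; "opening": finger opening in m.
Only numpy, scipy, OpenCV 4.12 (cv2) and the standard library are available. Lean on these libraries where they do the work, as an engineer would, in place of code of your own. Each camera call takes 0.05 s, during which the arm holds its last target. There are 200 camera calls.

### The job

Put the two loose wooden tool cases away on the column in the steel bracket: first the thick one on the case that already stands there, then the slim one on top, under the roof. Each must lie lengthwise into the bracket, centred over the bottom case, with its end pushed fully home and flush against the back plate, the thick one fully home and let go before the slim one comes onto it. Push gently, do not ram the bracket, and leave everything else on the bench where it is.

Things in the scene. Friction and masses are not known exactly. Their poses are not given: they have to be found in the camera images.
- bracket: Fixed dark steel bracket, open at front and sides: foot plate 180 x 100 x 6 mm, upright back plate 100 mm wide, 143 high, and a slatted roof 100 mm wide, 8 thick, jutting 115 mm from the back plate, its underside 135 mm above the bench. Origin: inner face of the back plate, mid width, bench height; x horizontal, into the back plate (the way to push home), y across, z up.
- roof_edge (a point): The middle of the lower edge of the roof's free (front) end: 115 mm in front of the back plate, 135 mm above the bench. A case of 130 mm fully home sticks out 15 mm past it.
- base_case: Closed dark wooden case, 150 x 70 x 45 mm (x, y, z), about 0.8 kg, loose, already on the bracket's foot plate with one end against the back plate. Origin: centre of its underside; x along its length.
- thick_case: The thicker loose closed wooden case, 130 x 62 x 42 mm (x, y, z), about 0.4 kg, lying flat on the bench. Origin: centre of its underside; x along its length; both ends are alike. Once the column is complete it is the middle case.
- slim_case: The thinner loose closed wooden case, 130 x 62 x 30 mm (x, y, z), about 0.28 kg, lying flat on the bench. Origin: centre of its underside; x along its length; both ends are alike. On top of the full column it has 12 mm of room below the roof.
- round_tin: Bystander: closed round aluminium tin, 64 mm across, 34 mm high, loose. Origin: centre of its underside.
- jar: Bystander: glass jar, 52 mm across, 62 mm high, loose. Origin: centre of its underside.
- hammer: Bystander: hammer, 220 mm long, loose, lying along its x. Origin: centre of its underside.
- steel_block: Bystander: steel bench block, 65 x 65 x 22 mm, loose. Origin: centre of its underside.
Mind the look-alikes: they are no part of the job. Leave any green or purple look-alike of the thick_case alone.

How it is judged:
By the outcome, as a careful person would: the job done as asked, in the order asked, and still so for the second after the job is handed in, with the robot touching nothing.
It also fails if it takes over 72 s, if anything falls off the work surface, if the arm or the gripper's body presses on something with over 40 N, if the wrist force passes 120 N, or if a joint passes its speed limit or range.

## Working session

There is one attempt and no reset: what is moved stays moved. The work goes in short steps, Python scripts to look and compute and a shell command to move; the robot and the scene stay as the last step left them, time stands still between calls to the robot, and variables do not carry over. Pictures are saved under pics/ and viewed, about 8 in all and at most 12, crops included, and the job is handed in when it is done.

```bash
mkdir -p pics
cat > h.py <<'E'
from plant import *
import numpy as np, cv2
def look(n):
    p=camera_params(n); im,d=snapshot(n); return p,im,d
def world(p,d):
    h,w=d.shape; u,v=np.meshgrid(np.arange(w),np.arange(h))
    c=np.stack([(u-p['cx'])/p['fx']*d,(v-p['cy'])/p['fy']*d,d],-1)
    R=cv2.Rodrigues(np.array(p['rvec'],float))[0]
    return (c-np.array(p['tvec'],float).ravel())@R
def save(n,im): cv2.imwrite('pics/'+n,cv2.cvtColor(im,cv2.COLOR_RGB2BGR))
E
python3 - <<'E'
from h import *
o=get_obs();print({k:np.round(v,3).tolist() for k,v in o.items()})
try: print(tcp_to_grasp)
except Exception as e: print(e)
for n in ['scene','side','wrist']:
    p,im,d=look(n); save(n+'0.png',im); W=world(p,d)
    np.save(n+'W.npy',W)
    R=cv2.Rodrigues(np.array(p['rvec'],float))[0];print(n,'cam at',-R.T@np.array(p['tvec']).ravel())
    for t in ['thick_case','slim_case','base_case','bracket','round_tin','jar','hammer','steel_block']:
        for b in boxes_of(n,t):
            x,y=map(int,b['xy']); print(t,round(b['confidence'],2),x,y,W[y,x].round(3))
E
```

```text
{'clock': 0.0, 'joint_pos': [16.506, 20.593, 0.634, -0.019, -70.137, -16.506], 'qvel': [0.101, -0.029, -0.055, 0.095, 0.007, 0.002], 'tau': [-0.001, -58.273, 29.306, 6.997, 0.007, -0.0], 'tool_pos': [0.675, -0.0, 0.226], 'orientation': [96.048, 89.902, -173.959], 'force': [0.0, 0.094, 0.229], 'moment': [0.017, -0.015, 0.032], 'opening': 0.087}
0.0188
scene cam at [ 0.85693592 -0.50244578  0.72341252]
thick_case 0.88 242 211 [0.452 0.083 0.042]
thick_case 0.77 221 160 [0.309 0.218 0.041]
thick_case 0.72 112 275 [ 0.322 -0.184  0.042]
thick_case 0.63 390 257 [0.783 0.107 0.04 ]
slim_case 0.79 302 246 [0.61  0.062 0.028]
slim_case 0.31 243 209 [0.451 0.089 0.042]
base_case 0.95 220 289 [ 0.528 -0.121  0.05 ]
base_case 0.55 272 375 [ 0.685 -0.21   0.02 ]
base_case 0.32 193 298 [ 0.497 -0.161  0.051]
bracket 0.98 192 299 [ 0.496 -0.163  0.051]
round_tin 0.94 340 199 [0.628 0.225 0.035]
jar 0.62 310 182 [0.542 0.249 0.036]
hammer 0.46 347 175 [0.608 0.324 0.027]
steel_block 0.66 271 374 [ 0.683 -0.209  0.021]
side cam at [ 0.03657464 -0.38660496  0.93393751]
thick_case 0.8 245 248 [0.439 0
[... 192 characters left out ...]
se_case 0.75 346 296 [ 0.494 -0.139  0.052]
bracket 0.56 363 286 [ 0.485 -0.174  0.141]
round_tin 0.87 259 173 [0.62  0.233 0.034]
hammer 0.77 197 172 [0.523 0.353 0.023]
steel_block 0.77 423 266 [ 0.68  -0.203  0.022]
wrist cam at [ 0.67498072 -0.07069295  0.38452053]
thick_case 0.75 460 229 [0.46  0.052 0.042]
thick_case 0.67 213 303 [0.763 0.152 0.043]
slim_case 0.69 463 59 [ 0.491 -0.133  0.05 ]
slim_case 0.58 337 231 [0.605 0.059 0.029]
base_case 0.8 419 72 [ 0.534 -0.121  0.05 ]
bracket 0.55 458 59 [ 0.545 -0.116  0.142]
round_tin 0.65 460 229 [0.46  0.052 0.042]
jar 0.2 462 60 [ 0.492 -0.132  0.051]
hammer 0.49 399 406 [0.493 0.35  0.017]
steel_block 0.83 274 15 [ 0.682 -0.181  0.022]
```

Run:
```python
import cv2,numpy as np
a=cv2.imread('pics/scene0.png');b=cv2.imread('pics/side0.png')
cv2.imwrite('pics/s0.png',cv2.resize(a,(800,600)))
cv2.imwrite('pics/s1.png',cv2.resize(b,(800,600)))
```

```text
(no output)
```

View pics/s0.png

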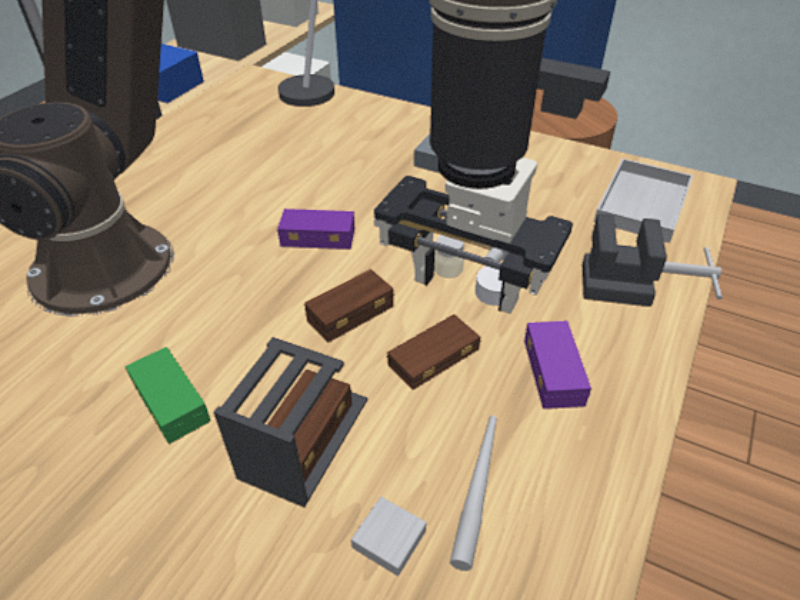

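View pics/s1.png

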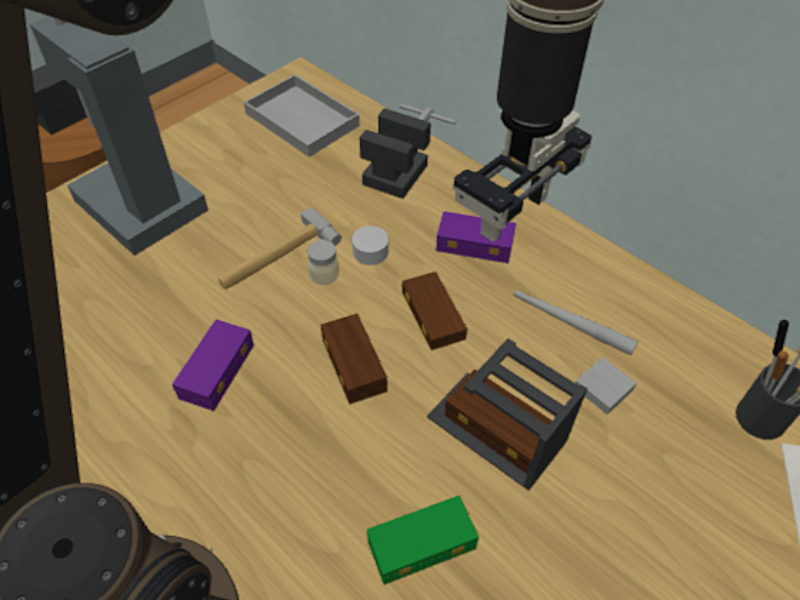

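Scene view: the two brown cases are at (242,211) (thick) and (302,246) (slim) in camera pixels. Possible mix-ups for the thick one are purple (221,160), purple (390,257), green (112,275), and the dark base case inside the bracket at (220,289). Next I fit the poses and check the choice in a close crop.

```bash
cat >> h.py <<'E'
def rect(P):
    r=cv2.minAreaRect((P[:,:2]*1000).astype(np.float32)); b=cv2.boxPoints(r)
    e=[b[1]-b[0],b[2]-b[1]]; L=max(e,key=np.linalg.norm)
    return np.round(r[0],1),np.round(sorted(r[1]),1),round(np.degrees(np.arctan2(L[1],L[0]))%180,1)
def top(W,c,zr,rad=.1):
    P=W.reshape(-1,3); m=(np.hypot(P[:,0]-c[0],P[:,1]-c[1])<rad)&(P[:,2]>zr[0])&(P[:,2]<zr[1]); P=P[m]
    if len(P)<30: return None
    # robust: drop sparse outliers
    from scipy.spatial import cKDTree
    k=cKDTree(P[:,:2]).query(P[:,:2],8)[0][:,-1]; P=P[k<np.median(k)*2.5]
    return len(P),P[:,2].mean().round(4),rect(P)
E
python3 - <<'E'
from h import *
for n in ['scene','side','wrist']:
    W=np.load(n+'W.npy'); print(n)
    for nm,c,z in [('thick',(.455,.08),(.036,.048)),('slim',(.605,.06),(.024,.036)),('base',(.52,-.13),(.046,.056)),('roof',(.49,-.17),(.138,.15)),('plate',(.49,-.17),(.06,.13)),('tin',(.63,.23),(.03,.04)),('block',(.684,-.2),(.017,.03))]:
        print(nm,top(W,c,z))
a=cv2.imread('pics/scene0.png')[150:350,120:340]; b=cv2.imread('pics/wrist0.png')
cv2.imwrite('pics/c0.png',np.hstack([cv2.resize(a,(440,400)),cv2.resize(b,(360,400))]))
E
```

```text
scene
thick (1179, np.float64(0.041), (array([447.8,  96.8]), array([ 66.6, 131. ]), np.float32(66.5)))
slim (1429, np.float64(0.0291), (array([606.6,  74.6]), array([ 64.9, 131.3]), np.float32(65.4)))
base (1396, np.float64(0.0504), (array([ 523.2, -141.4]), array([ 85.2, 162.2]), np.float32(93.8)))
roof (2410, np.float64(0.1422), (array([ 516.3, -158.8]), array([101.1, 128.2]), np.float32(94.3)))
plate (1182, np.float64(0.0959), (array([ 520.7, -217.8]), array([ 10.8, 100.9]), np.float32(4.9)))
tin (308, np.float64(0.0334), (array([611.3, 215.2]), array([ 93.5, 144.7]), np.float32(125.2)))
block (2097, np.float64(0.0219), (array([ 708.7, -191.3]), array([ 88.2, 147.4]), np.float32(27.1)))
side
thick (1449, np.float64(0.0405), (array([448. ,  95.8]), array([ 62.7, 133.2]), np.float32(65.7)))
slim (1223, np.float64(0.0285), (array([606.3,  74.7]), array([ 63.3, 134.3]), np.float32(65.1)))
base (1420, np.float64(0.0497), (array([ 514.7, -135. ]), array([ 71.8, 146.2]), np.float32(93.5)))
roof (2021, np.float64(0.1417), (array([ 515.7, -160.3]), array([102.9, 126. ]), np.float32(93.7)))
plate (371, np.float64(0.0959), (array([ 518.3, -218.2]), array([10.4, 99.6]), np.float32(3.9)))
tin (390, np.float64(0.0331), (array([602.2, 256.9]), array([ 63.6, 129.1]), np.float32(164.2)))
block (1054, np.float64(0.0212), (array([ 707.8, -192.4]), array([ 85.7, 147.9]), np.float32(28.8)))
wrist
thick (1055, np.float64(0.0412), (array([431. ,  58.9]), array([39.5, 62.9]), np.float32(155.8)))
slim (3778, np.float64(0.0295), (array([604.5,  71.4]), array([ 62.7, 115.6]), np.float32(64.8)))
base (6458, np.float64(0.0505), (array([ 515.4, -123.5]), array([ 70.9, 130. ]), np.float32(93.8)))
roof (7444, np.float64(0.1424), (array([ 515.3, -123.2]), array([63.1, 96.3]), np.float32(0.0)))
plate None
tin None
block (3184, np.float64(0.0224), (array([ 715.5, -158.8]), array([ 74.7, 131.3]), np.float32(179.6)))
```

View pics/c0.png

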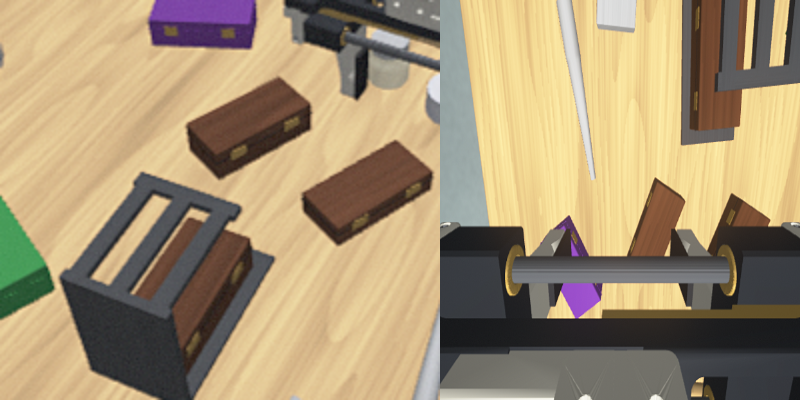

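Crop: the two brown cases are the taller one (thick, beside the bracket) and the flatter one (slim), with heights 41 and 29 mm as described. The green and purple ones are ruled out. The bracket pushes home roughly along -y. Next, a calculator for moves in tool axes.

```bash
cat >> h.py <<'E'
from scipy.spatial.transform import Rotation as Ro
PL=np.array([519.6,-212.8]); OUT=np.array([-.068,.998])
def D(d): return PL+d*OUT
def st():
    o=get_obs(); R=Ro.from_euler('xyz',o['orientation'],degrees=True).as_matrix()
    p=np.array(o['tool_pos'])*1000
    print('t',round(o['clock'],2),'tcp',p.round(1),'jaw',round(np.degrees(np.arctan2(R[1,1],R[0,1])),2),'xax',R[:,0].round(3),'F',np.round(o['force'],1),'op',round(o['opening']*1000,1),'D,lat',((p[:2]-PL)@OUT).round(1),((p[:2]-PL)@np.array([OUT[1],-OUT[0]])).round(1))
    return p,R
def go(t,caseyaw):
    "twist (rad) to put jaw across caseyaw, then the linear tool-frame shift afterwards"
    p,R=st(); j=np.degrees(np.arctan2(R[1,1],R[0,1])); dy=(caseyaw+90-j+90)%180-90
    R2=Ro.from_euler('z',dy,degrees=True).as_matrix()@R
    print('twist',round(-np.radians(dy),4),'linear',(R2.T@(np.array(t,float)-p)).round(1))
E
python3 -c "
from h import *
go([458,119,90],66)
print(D(160),D(210))"
```

```text
t 1.35 tcp [675.   -0.  226.6] jaw 180.0 xax [ 0.  0. -1.] F [ 0.1 -0.5  0.1] op 87.7 D,lat 201.8 169.5
twist 0.4189 linear [136.6 246.6  20.5]
[508.72 -53.12] [505.32  -3.22]
```

```bash
python3 -m pendant '[{"claw":87,"linear":[0,0,0],"twist":0.105},{"claw":87,"linear":[0,0,0],"twist":0.105},{"claw":87,"linear":[0,0,0],"twist":0.105},{"claw":87,"linear":[0,0,0],"twist":0.104},{"claw":87,"linear":[10,38,3.4],"twist":0},{"claw":87,"linear":[10,38,3.4],"twist":0},{"claw":87,"linear":[10,38,3.4],"twist":0},{"claw":87,"linear":[10,38,3.4],"twist":0},{"claw":87,"linear":[10,38,3.4],"twist":0},{"claw":87,"linear":[10,38,3.4],"twist":0}]'
python3 -m pendant '[{"claw":87,"linear":[10,18,0],"twist":0},{"claw":87,"linear":[20,0,0],"twist":0},{"claw":87,"linear":[20,0,0],"twist":0},{"claw":87,"linear":[16,0,0],"twist":0},{"claw":87,"linear":[0,0,0],"twist":0},{"claw":87,"linear":[0,0,0],"twist":0},{"claw":87,"linear":[0,0,0],"twist":0},{"claw":87,"linear":[0,0,0],"twist":0},{"claw":87,"linear":[0,0,0],"twist":0},{"claw":87,"linear":[0,0,0],"twist":0}]'
python3 - <<'E'
from h import *
p,im,d=look('wrist'); save('w1.png',im); W=world(p,d)
print(top(W,(.448,.096),(.036,.048)))
for n in ['scene','side']:
    p,i,d=look(n); print(top(world(p,d),(.448,.096),(.036,.048)))
go([458,119,8],66)
E
```

```text
clock: 2.18
tool_pos: [0.4735, 0.1118, 0.1662]
orientation: [-33.5, 90.0, 32.4]
force: [0.3, 0.6, -0.3]
opening: 0.087
clock: 3.02
tool_pos: [0.459, 0.1189, 0.1013]
orientation: [-30.1, 89.9, 35.9]
force: [0.9, 1.1, 0.1]
opening: 0.0867
(14124, np.float64(0.0417), (array([447.7,  98.9]), array([ 62.4, 126.6]), np.float32(65.8)))
(1140, np.float64(0.041), (array([448.6,  96.5]), array([ 65.5, 130.4]), np.float32(65.4)))
(1445, np.float64(0.0405), (array([448.4,  95.8]), array([ 62.8, 132. ]), np.float32(65.8)))
t 3.17 tcp [458.7 118.8 100.9] jaw 155.99 xax [ 0.001  0.    -1.   ] F [ 0.8  0.4 -0.4] op 87.0 D,lat 335.0 -38.2
twist -0.0002 linear [92.9  0.8 -0.1]
```

View pics/w1.png

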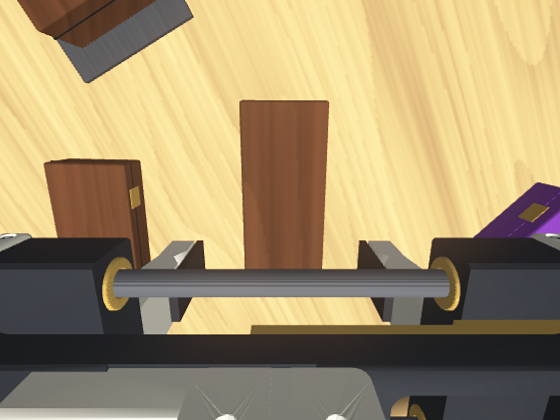

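The wrist view shows the thick case centred and aligned between the fingers, from (240,100) to (325,270). I go down and grip.

```bash
python3 -m pendant '[{"claw":87,"linear":[25,0.8,0],"twist":0},{"claw":87,"linear":[25,0,0],"twist":0},{"claw":87,"linear":[25,0,0],"twist":0},{"claw":87,"linear":[12,0,0],"twist":0},{"claw":87,"linear":[6,0,0],"twist":0},{"claw":87,"linear":[0,0,0],"twist":0},{"claw":40,"linear":[0,0,0],"twist":0},{"claw":40,"linear":[0,0,0],"twist":0},{"claw":40,"linear":[0,0,0],"twist":0},{"claw":40,"linear":[0,0,0],"twist":0}]'
python3 -m pendant '[{"claw":40,"linear":[0,0,0],"twist":0},{"claw":40,"linear":[0,0,0],"twist":0},{"claw":40,"linear":[0,0,0],"twist":0},{"claw":40,"linear":[-10,0,0],"twist":0},{"claw":40,"linear":[-15,0,0],"twist":0},{"claw":40,"linear":[-15,0,0],"twist":0},{"claw":40,"linear":[-15,0,0],"twist":0},{"claw":40,"linear":[-10,0,0],"twist":0},{"claw":40,"linear":[0,0,0],"twist":0},{"claw":40,"linear":[0,0,0],"twist":0}]'
python3 - <<'E'
from h import *
x,y=D(215)
go([x,y,67],93.9)
E
```

```text
clock: 4.0
tool_pos: [0.4584, 0.1194, 0.0085]
orientation: [-28.7, 89.9, 37.3]
force: [0.7, -0.2, -0.6]
opening: 0.0658
clock: 4.83
tool_pos: [0.4576, 0.119, 0.0726]
orientation: [-4.5, 89.9, 61.5]
force: [-0.2, 1.0, -4.4]
opening: 0.0616
t 4.83 tcp [457.6 119.   72.6] jaw 155.97 xax [ 0.     0.001 -1.   ] F [-0.2  1.  -4.4] op 61.6 D,lat 335.4 -39.3
twist -0.4874 linear [   5.5  -39.3 -120.2]
```

```bash
python3 -m pendant '[{"claw":40,"linear":[0,0,0],"twist":-0.09},{"claw":40,"linear":[0,0,0],"twist":-0.1},{"claw":40,"linear":[0,0,0],"twist":-0.1},{"claw":40,"linear":[0,0,0],"twist":-0.1},{"claw":40,"linear":[0,0,0],"twist":-0.0975},{"claw":40,"linear":[0,-10,-30],"twist":0},{"claw":40,"linear":[0,-10,-30],"twist":0},{"claw":40,"linear":[0,-10,-30],"twist":0},{"claw":40,"linear":[0,-9.3,-30],"twist":0},{"claw":40,"linear":[0,0,0],"twist":0}]'
python3 - <<'E'
from h import *
for n in ['wrist','side']:
    p,im,d=look(n); save(n+'2.png',im); W=world(p,d)
    P=W.reshape(-1,3); c=D(190)/1000
    for zr in [(.095,.115),(.046,.056)]: print(n,top(W,c if zr[0]>.09 else D(75)/1000,zr,.085))
x,y=D(160); go([x,y,65],93.9)
E
```

```text
clock: 5.67
tool_pos: [0.5053, -0.0019, 0.0709]
orientation: [113.7, 89.8, -152.5]
force: [-0.7, 0.7, -4.9]
opening: 0.0619
wrist (31973, np.float64(0.1044), (array([507.6, -33.5]), array([ 97.3, 109.4]), np.float32(93.2)))
wrist (5109, np.float64(0.0508), (array([ 513.5, -104.3]), array([19.8, 70.3]), np.float32(3.7)))
side (1034, np.float64(0.1031), (array([506.7, -25.5]), array([ 64.9, 128. ]), np.float32(92.8)))
side (1272, np.float64(0.0497), (array([ 515. , -136.1]), array([ 71.8, 145.1]), np.float32(93.3)))
t 5.77 tcp [5.043e+02 5.000e-01 7.100e+01] jaw -176.26 xax [-0.003 -0.001 -1.   ] F [-0.6  1.  -4.9] op 61.8 D,lat 213.9 -0.7
twist -0.0028 linear [  6.   -0.7 -53.8]
```

View pics/wrist2.png

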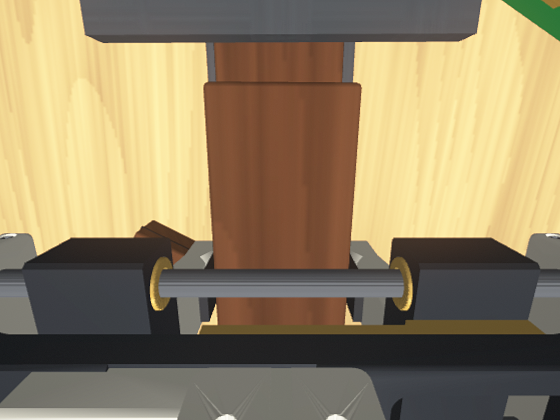

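The wrist view shows the gripped case (205–361 px wide at its far end) lined up with the base case (215–343) just in front of the roof edge at row 40. I move in and set it down.

```bash
python3 -m pendant '[{"claw":40,"linear":[3,-0.4,0],"twist":0},{"claw":40,"linear":[2.5,0,-10],"twist":0},{"claw":40,"linear":[0,0,-12],"twist":0},{"claw":40,"linear":[0,0,-12],"twist":0},{"claw":40,"linear":[0,0,-12],"twist":0},{"claw":40,"linear":[0,0,-8],"twist":0},{"claw":40,"linear":[0,0,0],"twist":0},{"claw":40,"linear":[2,0,0],"twist":0},{"claw":40,"linear":[1.5,0,0],"twist":0},{"claw":40,"linear":[0,0,0],"twist":0}]'
python3 - <<'E'
from h import *
st()
p,im,d=look('side'); save('side3.png',im); W=world(p,d)
print(top(W,D(160)/1000,(.085,.105),.085))
E
```

```text
clock: 6.6
tool_pos: [0.5091, -0.0517, 0.0632]
orientation: [79.7, 90.0, 173.6]
force: [-1.0, 0.1, -4.6]
opening: 0.0617
t 6.6 tcp [509.1 -51.7  63.2] jaw -176.08 xax [-0.  0. -1.] F [-1.   0.1 -4.6] op 61.7 D,lat 161.4 0.5
(555, np.float64(0.0949), (array([512.8, -75.6]), array([ 59.5, 128. ]), np.float32(76.9)))
```

```bash
python3 -m pendant '[{"claw":40,"linear":[1.5,0,0],"twist":0},{"claw":40,"linear":[1.0,0,0],"twist":0},{"claw":40,"linear":[0.7,0,0],"twist":0},{"claw":40,"linear":[0,0,0],"twist":0},{"claw":40,"linear":[0,0,0],"twist":0},{"claw":40,"linear":[0,0,0],"twist":0},{"claw":40,"linear":[0,0,0],"twist":0},{"claw":40,"linear":[0,0,0],"twist":0},{"claw":40,"linear":[0,0,0],"twist":0},{"claw":40,"linear":[0,0,0],"twist":0}]'
```

```text
clock: 7.48
tool_pos: [0.5094, -0.0518, 0.0604]
orientation: [-60.3, 90.0, 33.6]
force: [-0.1, 0.1, -4.6]
opening: 0.0617
```

```bash
python3 -m pendant '[{"claw":40,"linear":[0.6,0,0],"twist":0},{"claw":40,"linear":[0.6,0,0],"twist":0},{"claw":40,"linear":[0,0,0],"twist":0},{"claw":40,"linear":[0,0,0],"twist":0},{"claw":75,"linear":[0,0,0],"twist":0},{"claw":75,"linear":[0,0,0],"twist":0},{"claw":75,"linear":[0,0,0],"twist":0},{"claw":75,"linear":[0,0,0],"twist":0},{"claw":75,"linear":[0,0,0],"twist":0},{"claw":75,"linear":[0,0,0],"twist":0}]'
python3 -c "from h import *;st()"
```

```text
clock: 8.32
tool_pos: [0.5095, -0.0518, 0.0592]
orientation: [-91.4, 90.0, 2.6]
force: [0.6, -1.4, 0.4]
opening: 0.0749
t 8.32 tcp [509.5 -51.8  59.2] jaw -176.07 xax [ 0.  0. -1.] F [ 0.6 -1.4  0.4] op 74.9 D,lat 161.3 0.8
```

```bash
python3 -m pendant '[{"claw":75,"linear":[-15,0,0],"twist":0},{"claw":75,"linear":[-20,0,0],"twist":0},{"claw":75,"linear":[-18,0,0],"twist":0},{"claw":40,"linear":[0,0,15],"twist":0},{"claw":40,"linear":[0,0,25],"twist":0},{"claw":40,"linear":[0,0,25],"twist":0},{"claw":40,"linear":[0,0,0],"twist":0},{"claw":40,"linear":[14,0,0],"twist":0},{"claw":40,"linear":[14,0,0],"twist":0},{"claw":40,"linear":[0,0,0],"twist":0}]'
python3 - <<'E'
from h import *
st()
for n in ['side','scene','wrist']:
  p,im,d=look(n); save(n+'4.png',im); W=world(p,d)
  print(top(W,D(150)/1000,(.085,.1),.085), top(W,D(75)/1000,(.046,.056),.085))
E
```

```text
clock: 9.15
tool_pos: [0.5033, 0.0126, 0.0821]
orientation: [100.3, 89.8, -165.8]
force: [-0.8, -0.1, 0.0]
opening: 0.0409
t 9.15 tcp [503.3  12.6  82.1] jaw -176.08 xax [-0.003 -0.001 -1.   ] F [-0.8 -0.1  0. ] op 40.9 D,lat 226.1 -0.9
(1326, np.float64(0.0915), (array([506. , -68.9]), array([ 72.4, 148.3]), np.float32(92.2))) (823, np.float64(0.05), (array([ 514.6, -134. ]), array([ 71.1, 147.9]), np.float32(93.5)))
(1171, np.float64(0.092), (array([507.7, -61.8]), array([ 71.1, 160.7]), np.float32(92.3))) (647, np.float64(0.0506), (array([ 516.7, -141.2]), array([ 70.6, 161.8]), np.float32(94.7)))
(29253, np.float64(0.0928), (array([509. , -45.1]), array([ 72.5, 128.1]), np.float32(93.6))) None
```

View pics/wrist4.png

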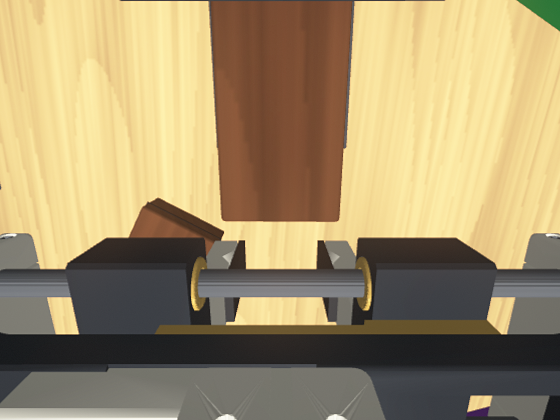

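```bash
python3 -m pendant '[{"claw":40,"linear":[-2,0,0],"twist":0},{"claw":40,"linear":[0,0,-6],"twist":0},{"claw":40,"linear":[0,0,-7],"twist":0},{"claw":40,"linear":[0,0,-7],"twist":0},{"claw":40,"linear":[0,0,-7],"twist":0},{"claw":40,"linear":[0,0,-7],"twist":0},{"claw":40,"linear":[0,0,-7],"twist":0},{"claw":40,"linear":[0,0,-7],"twist":0},{"claw":40,"linear":[0,0,-7],"twist":0},{"claw":40,"linear":[0,0,-5],"twist":0}]'
python3 -c "from h import *;st()"
python3 -m pendant '[{"claw":40,"linear":[0,0,-3],"twist":0},{"claw":40,"linear":[0,0,-3],"twist":0},{"claw":40,"linear":[0,0,-3],"twist":0},{"claw":40,"linear":[0,0,-2],"twist":0},{"claw":40,"linear":[0,0,-1],"twist":0},{"claw":40,"linear":[0,0,0],"twist":0},{"claw":40,"linear":[0,0,0],"twist":0},{"claw":40,"linear":[0,0,0],"twist":0},{"claw":40,"linear":[0,0,0],"twist":0},{"claw":40,"linear":[0,0,0],"twist":0}]'
python3 - <<'E'
from h import *
st()
for n in ['side','scene','wrist']:
  p,im,d=look(n); save(n+'5.png',im); W=world(p,d)
  print(top(W,D(90)/1000,(.086,.098),.085))
  P=W.reshape(-1,3)*1000; q=P[:,:2]-PL; dd=q@OUT; l=q@np.array([OUT[1],-OUT[0]])
  m=(P[:,2]>65)&(P[:,2]<90)&(abs(l)<25)&(dd>100)&(dd<180); print('end faces',m.sum(),np.percentile(dd[m],[5,50,95]) if m.any() else '')
E
```

```text
clock: 10.13
tool_pos: [0.509, -0.0477, 0.0861]
orientation: [97.5, 90.0, -168.6]
force: [-0.1, 4.4, 3.1]
opening: 0.04
t 10.13 tcp [509.  -47.7  86.1] jaw -176.09 xax [-0. -0. -1.] F [-0.1  4.4  3.1] op 40.0 D,lat 165.5 0.6
clock: 10.97
tool_pos: [0.5094, -0.059, 0.0859]
orientation: [108.0, 90.0, -158.0]
force: [-0.9, -0.3, -0.4]
opening: 0.0401
t 10.97 tcp [509.4 -59.   85.9] jaw -176.07 xax [-0.001 -0.    -1.   ] F [-0.9 -0.3 -0.4] op 40.1 D,lat 154.2 0.3
(842, np.float64(0.0914), (array([ 509.5, -137.6]), array([ 63.6, 132.2]), np.float32(91.6)))
end faces 14 [101.38816389 105.59988882 135.98854683]
(760, np.float64(0.0921), (array([ 519.9, -118.3]), array([ 58.2, 137.7]), np.float32(92.9)))
end faces 5 [117.15650404 159.38557311 162.5146069 ]
(16657, np.float64(0.0927), (array([ 513.9, -116.7]), array([ 71.4, 130.1]), np.float32(93.8)))
end faces 76 [146.14758044 150.26631677 161.77537209]
```

```bash
python3 -m pendant '[{"claw":40,"linear":[0,0,-2],"twist":0},{"claw":40,"linear":[0,0,-2],"twist":0},{"claw":40,"linear":[0,0,-2],"twist":0},{"claw":40,"linear":[0,0,-1],"twist":0},{"claw":40,"linear":[0,0,-1],"twist":0},{"claw":40,"linear":[0,0,-1],"twist":0},{"claw":40,"linear":[0,0,-1],"twist":0},{"claw":40,"linear":[0,0,0],"twist":0},{"claw":40,"linear":[0,0,0],"twist":0},{"claw":40,"linear":[0,0,0],"twist":0}]'
python3 -c "
from h import *
st()
W=world(*look('wrist')[::2])
print(top(W,D(90)/1000,(.086,.098),.085))"
```

```text
clock: 11.95
tool_pos: [0.5105, -0.069, 0.0862]
orientation: [170.8, 90.0, -95.3]
force: [-0.5, -0.0, -0.4]
opening: 0.0401
t 11.95 tcp [510.5 -69.   86.2] jaw -176.07 xax [-0. -0. -1.] F [-0.5 -0.  -0.4] op 40.1 D,lat 144.1 0.7
(16495, np.float64(0.0927), (array([ 514.6, -127. ]), array([ 62.5, 129.8]), np.float32(93.7)))
```

```bash
python3 -m pendant '[{"claw":40,"linear":[0,0,-0.7],"twist":0},{"claw":40,"linear":[0,0,-0.7],"twist":0},{"claw":40,"linear":[0,0,-0.6],"twist":0},{"claw":40,"linear":[0,0,0],"twist":0},{"claw":40,"linear":[0,0,0],"twist":0},{"claw":40,"linear":[0,0,0],"twist":0},{"claw":40,"linear":[0,0,0],"twist":0},{"claw":40,"linear":[0,0,0],"twist":0},{"claw":40,"linear":[0,0,0],"twist":0},{"claw":40,"linear":[0,0,0],"twist":0}]'
python3 - <<'E'
from h import *
st()
for n in ['side','scene']:
  p,im,d=look(n); save(n+'6.png',im); W=world(p,d)
  P=W.reshape(-1,3)*1000; q=P[:,:2]-PL; dd=q@OUT; l=q@np.array([OUT[1],-OUT[0]])
  m=(P[:,2]>88)&(P[:,2]<97)&(abs(l)<36)&(dd>-5)&(dd<170)
  print(n,'thick D',np.percentile(dd[m],[1,5,50,95,99]).round(1),'lat',np.percentile(l[m],[1,99]).round(1))
a=cv2.imread('pics/scene6.png')[200:360,120:320]; b=cv2.imread('pics/side6.png')[220:350,280:440]
cv2.imwrite('pics/c6.png',np.hstack([cv2.resize(a,(400,320)),cv2.resize(b,(394,320))]))
E
```

```text
clock: 12.83
tool_pos: [0.5107, -0.0702, 0.0862]
orientation: [-28.3, 89.9, 65.6]
force: [-1.3, 6.5, 1.0]
opening: 0.0401
t 12.83 tcp [510.7 -70.2  86.2] jaw -176.07 xax [ 0.     0.001 -1.   ] F [-1.3  6.5  1. ] op 40.1 D,lat 142.9 0.9
side thick D [  9.2  13.   60.8 112.  127.4] lat [-31.2  17.9]
scene thick D [ 27.8  31.6  77.  126.5 132.2] lat [-14.   34.5]
```

View pics/c6.png

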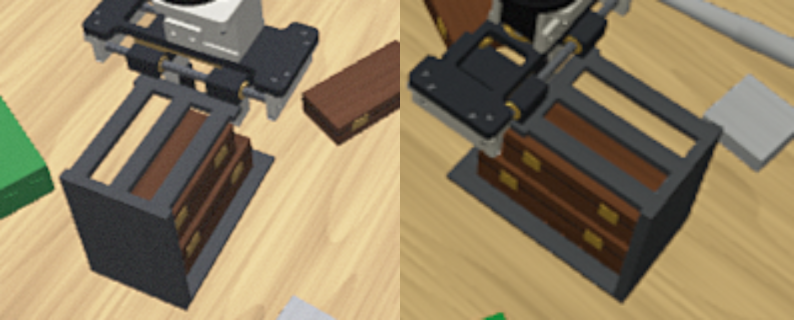

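The crop shows the thick case on the base case, under the roof and reaching the back plate. The force is building at 6.5 N while the tool lags its command. One gentle press more will confirm it is home.

```bash
python3 -m pendant '[{"claw":40,"linear":[0,0,-0.5],"twist":0},{"claw":40,"linear":[0,0,-0.5],"twist":0},{"claw":40,"linear":[0,0,-0.5],"twist":0},{"claw":40,"linear":[0,0,0],"twist":0},{"claw":40,"linear":[0,0,0],"twist":0},{"claw":40,"linear":[0,0,0],"twist":0},{"claw":40,"linear":[0,0,0],"twist":0},{"claw":40,"linear":[0,0,0],"twist":0},{"claw":40,"linear":[0,0,0],"twist":0},{"claw":40,"linear":[0,0,0],"twist":0}]'
python3 -c "
from h import *
st()"
```

```text
clock: 13.77
tool_pos: [0.5108, -0.0705, 0.0862]
orientation: [-17.7, 89.9, 76.2]
force: [-3.2, 12.8, 2.8]
opening: 0.0401
t 13.77 tcp [510.8 -70.5  86.2] jaw -176.09 xax [ 0.001  0.002 -1.   ] F [-3.2 12.8  2.8] op 40.1 D,lat 142.6 0.9
```

It is home: 1.5 mm was commanded, only 0.3 mm moved, and the force rose to 13 N. I back off and go above the slim case.

```bash
python3 -m pendant '[{"claw":40,"linear":[0,0,10],"twist":0},{"claw":40,"linear":[0,0,20],"twist":0},{"claw":87,"linear":[0,0,30],"twist":0},{"claw":87,"linear":[-5,0,30],"twist":0},{"claw":87,"linear":[0,0,0],"twist":0},{"claw":87,"linear":[0,0,0],"twist":0.1},{"claw":87,"linear":[0,0,0],"twist":0.1},{"claw":87,"linear":[0,0,0],"twist":0.1},{"claw":87,"linear":[0,0,0],"twist":0.1},{"claw":87,"linear":[0,0,0],"twist":0.1}]'
python3 - <<'E'
from h import *
for n in ['side','scene']:
  p,im,d=look(n); W=world(p,d)
  print(n,top(W,(.6065,.0747),(.024,.036)))
  P=W.reshape(-1,3)*1000; q=P[:,:2]-PL; dd=q@OUT; l=q@np.array([OUT[1],-OUT[0]])
  m=(P[:,2]>88)&(P[:,2]<97)&(abs(l)<40)&(dd>-5)&(dd<170)
  print(n,'thick D',np.percentile(dd[m],[1,5,50,95,99]).round(1),'lat',np.percentile(l[m],[1,99]).round(1))
  m=(P[:,2]>46)&(P[:,2]<55)&(abs(l)<50)&(dd>-5)&(dd<170)
  print(n,'base D',np.percentile(dd[m],[1,5,50,95,99]).round(1),'lat',np.percentile(l[m],[1,99]).round(1))
go([617,97.4,90],65.2)
E
```

```text
clock: 14.6
tool_pos: [0.5046, 0.0174, 0.0912]
orientation: [-151.2, 90.0, -86.2]
force: [0.1, -0.0, -0.5]
opening: 0.0852
side (307, np.float64(0.0283), (array([590.6,  41.8]), array([60.4, 61.7]), np.float32(155.9)))
side thick D [  9.1  13.2  59.7 111.2 122.6] lat [-31.2  18.4]
side base D [ -1.7  12.2  99.  148.4 149.8] lat [-49.2  30.2]
scene (1426, np.float64(0.0292), (array([607.1,  75.1]), array([ 64.1, 131.7]), np.float32(65.0)))
scene thick D [ 27.9  31.8  75.1 124.6 129.1] lat [-13.9  31.9]
scene base D [ 17.1  25.5  83.  147.4 150.5] lat [22.2 37.3]
t 14.7 tcp [504.5  17.4  91.2] jaw 155.18 xax [-0. -0. -1.] F [-0.6  0.8  0.5] op 86.6 D,lat 230.7 0.6
twist -0.0003 linear [  1.1 -68.5 119.8]
```

```bash
python3 -m pendant '[{"claw":87,"linear":[0,-14,24],"twist":0},{"claw":87,"linear":[0,-14,24],"twist":0},{"claw":87,"linear":[0,-14,24],"twist":0},{"claw":87,"linear":[0,-14,24],"twist":0},{"claw":87,"linear":[0,-12.5,23.8],"twist":0},{"claw":87,"linear":[0,0,0],"twist":0},{"claw":87,"linear":[0,0,0],"twist":0},{"claw":87,"linear":[0,0,0],"twist":0},{"claw":87,"linear":[0,0,0],"twist":0},{"claw":87,"linear":[0,0,0],"twist":0}]'
python3 - <<'E'
from h import *
p,im,d=look('wrist'); save('w7.png',im); W=world(p,d)
print(top(W,(.6065,.0747),(.024,.036)))
go([617,97.4,5],65.2)
E
```

```text
clock: 15.53
tool_pos: [0.6163, 0.0971, 0.0914]
orientation: [134.7, 90.0, -160.0]
force: [0.6, -0.9, 0.5]
opening: 0.0871
(13971, np.float64(0.0297), (array([606.3,  77.2]), array([ 63.5, 128. ]), np.float32(64.8)))
t 15.58 tcp [616.4  97.1  91.5] jaw 155.29 xax [ 0.  0. -1.] F [-0.6  0.7 -0.9] op 87.2 D,lat 302.7 117.7
twist 0.0016 linear [86.5 -0.4  0.5]
```

View pics/w7.png

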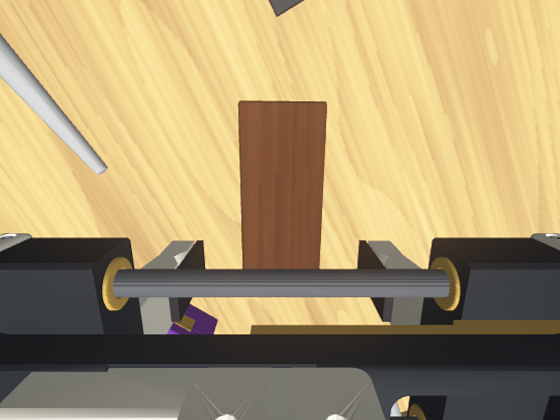

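The slim case, from (240,100) to (325,270), is centred between the fingers. Nothing is close: the purple look-alike at (195,325) is well outside. I go down and grip.

```bash
python3 -m pendant '[{"claw":87,"linear":[25,0,0],"twist":0},{"claw":87,"linear":[25,0,0],"twist":0},{"claw":87,"linear":[20,0,0],"twist":0},{"claw":87,"linear":[10,0,0],"twist":0},{"claw":87,"linear":[6,0,0],"twist":0},{"claw":87,"linear":[0,0,0],"twist":0},{"claw":40,"linear":[0,0,0],"twist":0},{"claw":40,"linear":[0,0,0],"twist":0},{"claw":40,"linear":[0,0,0],"twist":0},{"claw":40,"linear":[0,0,0],"twist":0}]'
python3 -c "from h import *;st()"
python3 -m pendant '[{"claw":40,"linear":[0,0,0],"twist":0},{"claw":40,"linear":[0,0,0],"twist":0},{"claw":40,"linear":[0,0,0],"twist":0},{"claw":40,"linear":[-10,0,0],"twist":0},{"claw":40,"linear":[-20,0,0],"twist":0},{"claw":40,"linear":[-25,0,0],"twist":0},{"claw":40,"linear":[-25,0,0],"twist":0},{"claw":40,"linear":[-15,0,0],"twist":0},{"claw":40,"linear":[0,0,0],"twist":0},{"claw":40,"linear":[0,0,0],"twist":0}]'
python3 - <<'E'
from h import *
x,y=D(225)
go([x,y,103.5],93.9)
E
```

```text
clock: 16.42
tool_pos: [0.6175, 0.0979, 0.0062]
orientation: [-41.4, 89.9, 23.9]
force: [-0.0, -0.8, -0.2]
opening: 0.0658
t 16.42 tcp [617.5  97.9   6.2] jaw 155.28 xax [ 0.002  0.001 -1.   ] F [-0.  -0.8 -0.2] op 65.8 D,lat 303.4 118.8
clock: 17.25
tool_pos: [0.6169, 0.0978, 0.1009]
orientation: [-23.5, 89.9, 41.7]
force: [-0.5, -0.1, -3.9]
opening: 0.0614
t 17.25 tcp [616.9  97.8 100.9] jaw 155.26 xax [ 0.001  0.001 -1.   ] F [-0.5 -0.1 -3.9] op 61.4 D,lat 303.4 118.3
twist -0.4999 linear [ -2.8 118.2 -78.2]
```

```bash
python3 -m pendant '[{"claw":40,"linear":[-3,0,0],"twist":-0.1},{"claw":40,"linear":[0,0,0],"twist":-0.1},{"claw":40,"linear":[0,0,0],"twist":-0.1},{"claw":40,"linear":[0,0,0],"twist":-0.1},{"claw":40,"linear":[0,0,0],"twist":-0.1},{"claw":40,"linear":[0,23.5,-15.5],"twist":0},{"claw":40,"linear":[0,24,-16],"twist":0},{"claw":40,"linear":[0,24,-16],"twist":0},{"claw":40,"linear":[0,24,-16],"twist":0},{"claw":40,"linear":[0,22.7,-14.7],"twist":0}]'
python3 -m pendant '[{"claw":40,"linear":[0,0,0],"twist":0},{"claw":40,"linear":[0,0,0],"twist":0},{"claw":40,"linear":[0,0,0],"twist":0},{"claw":40,"linear":[0,0,0],"twist":0},{"claw":40,"linear":[0,0,0],"twist":0},{"claw":40,"linear":[0,0,0],"twist":0},{"claw":40,"linear":[0,0,0],"twist":0},{"claw":40,"linear":[0,0,0],"twist":0},{"claw":40,"linear":[0,0,0],"twist":0},{"claw":40,"linear":[0,0,0],"twist":0}]'
python3 - <<'E'
from h import *
for n in ['wrist','side']:
  p,im,d=look(n); save(n+'8.png',im); W=world(p,d)
  print(n,top(W,D(195)/1000,(.12,.136),.08))
x,y=D(137); go([x,y,103.5],93.9)
E
```

```text
clock: 18.08
tool_pos: [0.5015, 0.0102, 0.1013]
orientation: [100.6, 89.8, -165.5]
force: [0.5, 0.3, -2.5]
opening: 0.0616
clock: 18.92
tool_pos: [0.5044, 0.0116, 0.1031]
orientation: [41.7, 90.0, 135.7]
force: [-0.4, 0.2, -4.0]
opening: 0.0622
wrist (29742, np.float64(0.1269), (array([506.9, -26.5]), array([ 96.8, 136.7]), np.float32(93.7)))
side (1176, np.float64(0.1256), (array([512.7, -14.6]), array([ 78.5, 131.4]), np.float32(91.7)))
t 19.02 tcp [504.4  11.6 103.2] jaw -176.07 xax [ 0.  0. -1.] F [ 0.1  1.3 -2.1] op 61.8 D,lat 225.0 0.0
twist 0.0005 linear [ -0.3   0.  -87.9]
```

View pics/wrist8.png

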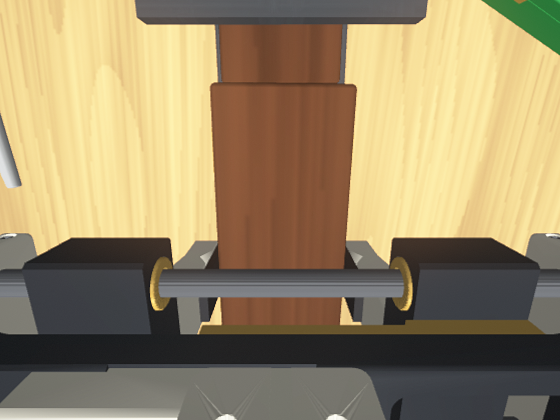

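Slim case (211–356 at its far end) is in line with the thick one (220–341). Its top is at 127 mm, below the roof underside at 135. I move in.

```bash
python3 -m pendant '[{"claw":40,"linear":[0,-0.4,-6],"twist":0},{"claw":40,"linear":[0,0,-10],"twist":0},{"claw":40,"linear":[0,0,-11],"twist":0},{"claw":40,"linear":[0,0,-11],"twist":0},{"claw":40,"linear":[0,0,-11],"twist":0},{"claw":40,"linear":[0,0,-11],"twist":0},{"claw":40,"linear":[0,0,-11],"twist":0},{"claw":40,"linear":[0,0,-10],"twist":0},{"claw":40,"linear":[0,0,-7],"twist":0},{"claw":40,"linear":[0,0,0],"twist":0}]'
python3 -m pendant '[{"claw":40,"linear":[0,0,0],"twist":0},{"claw":40,"linear":[0,0,0],"twist":0},{"claw":40,"linear":[0.8,0,0],"twist":0},{"claw":40,"linear":[0.8,0,0],"twist":0},{"claw":40,"linear":[0.8,0,0],"twist":0},{"claw":40,"linear":[0.6,0,0],"twist":0},{"claw":40,"linear":[0,0,0],"twist":0},{"claw":40,"linear":[0,0,0],"twist":0},{"claw":40,"linear":[0,0,0],"twist":0},{"claw":40,"linear":[0,0,0],"twist":0}]'
python3 -c "from h import *;st()"
```

```text
clock: 19.85
tool_pos: [0.5107, -0.0777, 0.1031]
orientation: [118.5, 90.0, -147.6]
force: [0.6, 0.0, -2.8]
opening: 0.0614
clock: 20.68
tool_pos: [0.5108, -0.0762, 0.1002]
orientation: [-92.9, 90.0, 1.0]
force: [0.0, -0.3, -2.8]
opening: 0.0618
t 20.68 tcp [510.8 -76.2 100.2] jaw -176.07 xax [ 0.  0. -1.] F [ 0.  -0.3 -2.8] op 61.8 D,lat 136.9 0.5
```

Bottom is now about 94 mm. I lower 1.3 mm more and release.

```bash
python3 -m pendant '[{"claw":40,"linear":[0.7,0,0],"twist":0},{"claw":40,"linear":[0.6,0,0],"twist":0},{"claw":40,"linear":[0,0,0],"twist":0},{"claw":40,"linear":[0,0,0],"twist":0},{"claw":72,"linear":[0,0,0],"twist":0},{"claw":72,"linear":[0,0,0],"twist":0},{"claw":72,"linear":[0,0,0],"twist":0},{"claw":72,"linear":[0,0,0],"twist":0},{"claw":72,"linear":[0,0,0],"twist":0},{"claw":72,"linear":[0,0,0],"twist":0}]'
python3 - <<'E'
from h import *
st()
for n in ['side','scene']:
  p,im,d=look(n); save(n+'9.png',im)
a=cv2.imread('pics/scene9.png')[200:360,120:320]; b=cv2.imread('pics/side9.png')[220:350,280:440]
cv2.imwrite('pics/c9.png',np.hstack([cv2.resize(a,(400,320)),cv2.resize(b,(394,320))]))
E
```

```text
clock: 21.52
tool_pos: [0.5108, -0.0762, 0.0989]
orientation: [-88.9, 90.0, 5.0]
force: [0.0, 0.7, -0.7]
opening: 0.0721
t 21.52 tcp [510.8 -76.2  98.9] jaw -176.08 xax [ 0.  0. -1.] F [ 0.   0.7 -0.7] op 72.1 D,lat 136.9 0.6
```

View pics/c9.png

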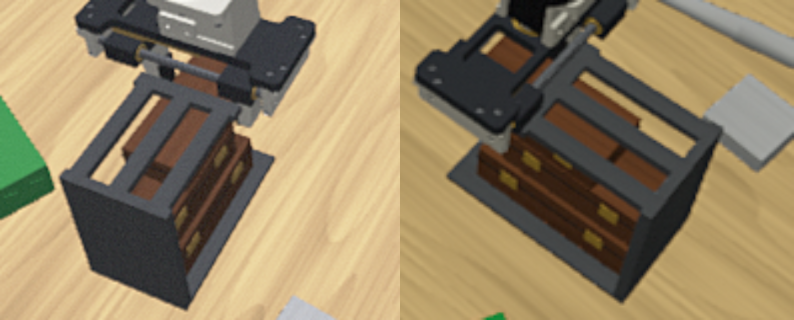

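Slim lies flat on the thick one, about 47 mm short of home. I open a bit more, back straight out, close to 40 mm and push.

```bash
python3 -m pendant '[{"claw":78,"linear":[0,0,0],"twist":0},{"claw":78,"linear":[-2,0,5],"twist":0},{"claw":78,"linear":[-2,0,12],"twist":0},{"claw":78,"linear":[-1,0,14],"twist":0},{"claw":78,"linear":[0,0,14],"twist":0},{"claw":78,"linear":[0,0,14],"twist":0},{"claw":78,"linear":[0,0,12],"twist":0},{"claw":78,"linear":[0,0,4],"twist":0},{"claw":40,"linear":[0,0,0],"twist":0},{"claw":40,"linear":[0,0,0],"twist":0}]'
python3 -m pendant '[{"claw":40,"linear":[0,0,0],"twist":0},{"claw":40,"linear":[0,0,0],"twist":0},{"claw":40,"linear":[0,0,0],"twist":0},{"claw":40,"linear":[0,0,0],"twist":0},{"claw":40,"linear":[0,0,-6],"twist":0},{"claw":40,"linear":[0,0,-6],"twist":0},{"claw":40,"linear":[0,0,-6],"twist":0},{"claw":40,"linear":[0,0,-6],"twist":0},{"claw":40,"linear":[0,0,-6],"twist":0},{"claw":40,"linear":[0,0,-4],"twist":0}]'
python3 -c "from h import *;st()"
```

```text
clock: 22.45
tool_pos: [0.5056, -0.001, 0.1039]
orientation: [171.5, 90.0, -94.6]
force: [0.4, -0.3, 0.1]
opening: 0.0697
clock: 23.28
tool_pos: [0.508, -0.0361, 0.1038]
orientation: [-27.4, 90.0, 66.5]
force: [-0.2, 2.2, -0.6]
opening: 0.04
t 23.28 tcp [508.  -36.1 103.8] jaw -176.11 xax [ 0.  0. -1.] F [-0.2  2.2 -0.6] op 40.0 D,lat 177.2 0.5
```

Commanded D is now about 178. Home is near 142.6.

```bash
python3 -m pendant '[{"claw":40,"linear":[0,0,-4],"twist":0},{"claw":40,"linear":[0,0,-4],"twist":0},{"claw":40,"linear":[0,0,-4],"twist":0},{"claw":40,"linear":[0,0,-4],"twist":0},{"claw":40,"linear":[0,0,-4],"twist":0},{"claw":40,"linear":[0,0,-4],"twist":0},{"claw":40,"linear":[0,0,-2],"twist":0},{"claw":40,"linear":[0,0,-1],"twist":0},{"claw":40,"linear":[0,0,0],"twist":0},{"claw":40,"linear":[0,0,0],"twist":0}]'
python3 -c "from h import *;st()"
python3 -m pendant '[{"claw":40,"linear":[0,0,-1],"twist":0},{"claw":40,"linear":[0,0,-1],"twist":0},{"claw":40,"linear":[0,0,-1],"twist":0},{"claw":40,"linear":[0,0,-1],"twist":0},{"claw":40,"linear":[0,0,-0.5],"twist":0},{"claw":40,"linear":[0,0,0],"twist":0},{"claw":40,"linear":[0,0,0],"twist":0},{"claw":40,"linear":[0,0,0],"twist":0},{"claw":40,"linear":[0,0,0],"twist":0},{"claw":40,"linear":[0,0,0],"twist":0}]'
python3 -c "from h import *;st()"
```

```text
clock: 24.12
tool_pos: [0.5098, -0.0624, 0.1039]
orientation: [152.5, 90.0, -113.5]
force: [-0.1, 0.6, -0.4]
opening: 0.0397
t 24.12 tcp [509.8 -62.4 103.9] jaw -176.08 xax [-0. -0. -1.] F [-0.1  0.6 -0.4] op 39.7 D,lat 150.7 0.4
clock: 24.95
tool_pos: [0.5102, -0.0668, 0.1039]
orientation: [-140.1, 90.0, -46.2]
force: [-0.1, 0.3, -0.0]
opening: 0.0398
t 24.95 tcp [510.2 -66.8 103.9] jaw -176.07 xax [ 0. -0. -1.] F [-0.1  0.3 -0. ] op 39.8 D,lat 146.4 0.5
```

```bash
python3 -m pendant '[{"claw":40,"linear":[0,0,-0.8],"twist":0},{"claw":40,"linear":[0,0,-0.8],"twist":0},{"claw":40,"linear":[0,0,-0.8],"twist":0},{"claw":40,"linear":[0,0,-0.6],"twist":0},{"claw":40,"linear":[0,0,-0.5],"twist":0},{"claw":40,"linear":[0,0,-0.5],"twist":0},{"claw":40,"linear":[0,0,0],"twist":0},{"claw":40,"linear":[0,0,0],"twist":0},{"claw":40,"linear":[0,0,0],"twist":0},{"claw":40,"linear":[0,0,0],"twist":0}]'
python3 -c "from h import *;st()"
```

```text
clock: 25.78
tool_pos: [0.5103, -0.0701, 0.1039]
orientation: [-10.6, 89.9, 83.4]
force: [-1.8, 6.0, 2.8]
opening: 0.0398
t 25.78 tcp [510.3 -70.1 103.9] jaw -176.08 xax [ 0.     0.001 -1.   ] F [-1.8  6.   2.8] op 39.8 D,lat 143.1 0.5
```

```bash
python3 -m pendant '[{"claw":40,"linear":[0,0,-0.5],"twist":0},{"claw":40,"linear":[0,0,-0.5],"twist":0},{"claw":40,"linear":[0,0,-0.5],"twist":0},{"claw":40,"linear":[0,0,0],"twist":0},{"claw":40,"linear":[0,0,0],"twist":0},{"claw":40,"linear":[0,0,0],"twist":0},{"claw":40,"linear":[0,0,0],"twist":0},{"claw":40,"linear":[0,0,0],"twist":0},{"claw":40,"linear":[0,0,0],"twist":0},{"claw":40,"linear":[0,0,0],"twist":0}]'
python3 -c "from h import *;st()"
python3 -m pendant '[{"claw":40,"linear":[0,0,5],"twist":0},{"claw":40,"linear":[0,0,20],"twist":0},{"claw":40,"linear":[0,0,30],"twist":0},{"claw":40,"linear":[0,0,30],"twist":0},{"claw":40,"linear":[-20,0,30],"twist":0},{"claw":40,"linear":[-30,0,0],"twist":0},{"claw":40,"linear":[-30,0,0],"twist":0},{"claw":40,"linear":[0,0,0],"twist":0},{"claw":40,"linear":[0,0,0],"twist":0},{"claw":40,"linear":[0,0,0],"twist":0}]'
python3 - <<'E'
from h import *
st()
for n in ['side','scene']:
  p,im,d=look(n); save(n+'10.png',im); W=world(p,d)
  P=W.reshape(-1,3)*1000; q=P[:,:2]-PL; dd=q@OUT; l=q@np.array([OUT[1],-OUT[0]])
  for nm,z0,z1 in [('slim top',119,127),('thick side',60,85),('slim side',98,116),('base',46,55)]:
    m=(P[:,2]>z0)&(P[:,2]<z1)&(abs(l)<42)&(dd>3)&(dd<170)
    if m.sum()>20: print(n,nm,m.sum(),'D',np.percentile(dd[m],[1,5,95,99]).round(1),'lat',np.percentile(l[m],[1,5,95,99]).round(1))
a=cv2.imread('pics/scene10.png')[200:360,120:320]; b=cv2.imread('pics/side10.png')[220:350,280:440]
cv2.imwrite('pics/c10.png',np.hstack([cv2.resize(a,(400,320)),cv2.resize(b,(394,320))]))
E
```

```text
clock: 26.62
tool_pos: [0.5104, -0.0702, 0.1039]
orientation: [-11.0, 89.8, 83.0]
force: [-4.2, 16.4, 4.0]
opening: 0.04
t 26.62 tcp [510.4 -70.2 103.9] jaw -176.08 xax [ 0.     0.003 -1.   ] F [-4.2 16.4  4. ] op 40.0 D,lat 142.9 0.5
clock: 27.45
tool_pos: [0.5022, 0.0422, 0.1836]
orientation: [97.3, 90.0, -168.8]
force: [-0.4, 1.2, -0.1]
opening: 0.04
t 27.45 tcp [502.2  42.2 183.6] jaw -176.1 xax [-0. -0. -1.] F [-0.4  1.2 -0.1] op 40.0 D,lat 255.7 -0.0
side slim top 771 D [  4.8   8.8 126.6 128.7] lat [-25.9 -17.3  29.9  31.5]
side thick side 399 D [  6.7  12.1 122.4 127.8] lat [-32.1 -31.6 -28.7 -28.3]
side slim side 116 D [  6.8  10.8 126.4 129.3] lat [-31.7 -30.9 -28.2 -28. ]
side base 325 D [  7.1  14.4 147.7 149.6] lat [-34.5 -34.1 -10.2  -1.1]
scene slim top 777 D [ 12.5  16.3 105.5 109.8] lat [-29.5 -27.7  18.6  19.9]
scene thick side 302 D [ 23.8  27.2 123.6 128.3] lat [30.1 30.4 32.3 32.7]
scene slim side 72 D [ 24.1  27.6 119.3 122.9] lat [30.9 31.1 32.9 33. ]
scene base 295 D [ 20.9  26.8 147.  150.7] lat [22.8 27.3 36.3 36.6]
```

View pics/c10.png

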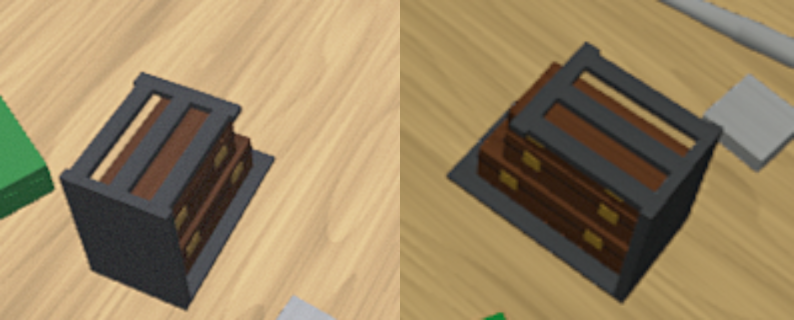

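All three cases are stacked and reach the back plate. The outer ends are at D≈150 (base), 128–130 (thick) and 129 (slim), and the side faces are centred to about 1 mm. Handing in.

```bash
python3 -c "
from h import *
print(close_job())"
```

```text
the job is handed in; nothing more can be done
None
```

Both cases are put away and the job is handed in at about 27.6 s. I placed the thick case on the base case first, pushed it home and let it go, then placed the slim one on top under the roof and pushed it home.

**Fully home:** At the end of each push the case stopped moving while the force rose to about 13 N (thick) and 17 N (slim). The fingers stopped within 0.3 mm of the same place both times. The cameras put both outer ends about 128–130 mm from the back plate, where 130 mm is expected, and the base case's at about 150 mm.

**Centred:** The side faces of all three cases are centred on each other to about 1 mm, within the 2 mm calibration.

**Less certain:**
- A mid-push wrist reading suggested the thick case was about 17 mm further out than the fingers allowed. I put it down to finger points in the depth data, and the later views agreed with the fingers.
- I made no separate final check of the bystanders. I saw no contact with them, and the arm touched only the two cases.

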